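# Nest the round clay cutters on the board

## Robot

A 6-joint arm with a two-finger parallel gripper is mounted at the origin on the work surface. World frame = base frame: x ahead of the robot, y to its left, z up, the work surface at z = 0. Lengths are in mm, angles in rad, forces in N, time in s.
With the tool pointing down it reaches from about 275 to 1000 mm from the base axis. Payload 8.4 kg.
Tool frame: the origin (TCP) lies at the very end of the fingers, on their centre line; the grasp point (between the pads) lies 19 mm behind it; z points along the fingers, x is the direction in which the jaws open and shut, and the axes are right-handed (so a half turn about z gives the same grasp; the last joint's range is limited). The gripper opens to 85 mm and grips with 20 to 120 N. Pads are 22 mm wide; open, the fingers measure 114 mm over their backs; the gripper's body (76 mm by 85 mm) begins 54 mm behind the grasp point. The pads swing forward as they close: fully open they stand 13 mm farther back than shut.
Start: joints at [1.266, 0.353, 1.633, -0, 1.155, -0.002], TCP at [186.37, 596.569, 231.281] pointing down, gripper open.
Joint ranges: [-2.63, 2.63], [-0.92, 2.1], [0.06, 2.66], [-1.3, 4.44], [0, 2.69], [-3.02, 3.02]. Speed limits (rad/s): [2.22, 2.22, 2.79, 3.14, 3.14, 3.14].

## Interface

Orientations are given as [roll, pitch, yaw] about the fixed x, y, z axes, in that order (R = Rz(yaw) Ry(pitch) Rx(roll)).
In Python, from rig import r gives the robot as it stands.
- The arm moves only by the tool arm_command, never from a script. Its argument "targets" is a list of rows, each a list of 6 numbers: the shift along the tool's x, y, z in m, then the turn, a rotation vector about the tool's x, y, z in rad. A call has 1 to 20 rows; each row shifts and turns the commanded pose from where the row before left it, along the tool's axes as they then stand; what a row does not reach is not made up. A row lasts 1/12 s, in which the tool goes at most 41.7 mm and 7.16 degrees, less where a joint would pass 70% of its speed; a pose out of reach is approached as far as the arm can. A call is refused whole if a number of a shift passes 0.0417 or a number of a turn 0.125, either way. A call with a gripper value outside its range is refused whole. "fingers" is the finger opening in m, from 0 to 0.0854, set as the call begins (left out, the last holds). The fingers move at their own pace and stop on an object; "squeeze" is the grip in N (left out, the last holds). Time passes only in rows, so rows that do not move let the fingers close. It gives the time, the measured TCP pose, the force and the opening at its end, in the units of the state.
- r.sense(): the state, without advancing time (a new reading comes with each control period).
- r.grab_frame(name): name is "scene" or "side" or "wrist"; returns a dict with "image" (400x640x3 uint8, blue, green, red), "fx", "fy", "cx", "cy" (pixels), "xyz" and "orientation" of the camera in the world. Camera axes: x right, y down, z forward; pixel columns grow to the right and rows downward; lengths in mm; the calibration is good to about 2 mm. The wrist camera is an equidistant fisheye: a pixel r from the principal point sees the ray r / f radians off the axis. A picture is of the moment at which its call begins. There is no depth.
- r.sign_off(): hands the job in, once; it reports no verdict.
The state is a dict: "clock": time; "qpos": joint angles; "qvel": joint speeds; "joint_efforts": joint torques, N m; "eef_pos": TCP position; "tcp_rot": TCP orientation; "contact_force": force on the tool from outside, world axes, zero at the start; "wrist_torque": the same for the moment, N m; "opening": opening from 0.0 (shut) to 1.0 (fully open).
Only numpy, scipy, OpenCV 4.12 (cv2) and the standard library are available. Lean on these libraries where they do the work, as an engineer would, in place of code of your own. Each camera call takes 0.05 s, during which the arm holds its last target.

## Task

Put the four round clay cutters away as one nest, standing flat on the middle of the round wooden board: set the smallest down first, then each next larger one over those already there, finishing with the largest. Leave the square cutter, the hand roller and the small white bowl where they are.

Things in the scene. Friction and masses are not known exactly. Their poses are not given: they have to be found in the camera images.
- cutter_40: The smallest round clay cutter: steel ring 40 mm across, wall 2.5 mm, 16 mm high, open below; two thin legs at its own +x and -x sides carry a 12 mm wide bridge (underside 29 mm up). On it a wooden grip bar: 36 mm long along x, 12 mm thick along y, from 32 to 54 mm up. Origin: ring's centre at its lower edge, z up. Loose, about 60 g.
- cutter_64: The second smallest round clay cutter: steel ring 64 mm across, wall 2.5 mm, 30 mm high, open below; two thin legs at its own +x and -x sides carry a 12 mm wide bridge (underside 63 mm up). On it a wooden grip bar: 36 mm long along x, 12 mm thick along y, from 66 to 88 mm up. Origin: ring's centre at its lower edge, z up. Loose, about 90 g.
- cutter_88: The second largest round clay cutter: steel ring 88 mm across, wall 2.5 mm, 34 mm high, open below; two thin legs at its own +x and -x sides carry a 12 mm wide bridge (underside 97 mm up). On it a wooden grip bar: 36 mm long along x, 12 mm thick along y, from 100 to 122 mm up. Origin: ring's centre at its lower edge, z up. Loose, about 130 g.
- cutter_112: The largest round clay cutter: steel ring 112 mm across, wall 2.5 mm, 38 mm high, open below; two thin legs at its own +x and -x sides carry a 12 mm wide bridge (underside 131 mm up). On it a wooden grip bar: 36 mm long along x, 12 mm thick along y, from 134 to 156 mm up. Origin: ring's centre at its lower edge, z up. Loose, about 170 g.
- board: Plain round wooden board, 150 mm across and 12 mm thick, fixed flat on the table. Origin: centre of its underside, on the table top; z up, so its upper face is at z = 12 mm.
- square_cutter: Bystander: a square steel cutter, 60 mm by 60 mm, with strap and the same kind of wooden grip bar, 75 mm high over all. Origin: centre of its lower edge. Loose.
- clay_roller: Bystander: a hand roller lying flat, wooden barrel 36 mm thick and 90 mm long in a wire frame with a wooden handle; about 190 mm long along its own x, 116 mm wide, 36 mm high. Origin: on the table under the wire frame's cross-piece; the barrel lies 50 mm to +x, the handle end 120 mm to -x. Loose.
- small_bowl: Bystander: a small white fired bowl, 52 mm across the rim, 34 mm high. Origin: centre of its underside. Loose.

How it is judged (in metres and radians):
On the way, in this order (a step that is already met when the one before it is completed fails the run):
1. the smallest round cutter stands flat on the middle of the board, let go (z of cutter_40 in the frame of board between 0.008 and 0.016 m and angle between cutter_40's own z axis and vertical below 0.06 rad and horizontal distance between cutter_40 and board below 0.02 m and linear speed of cutter_40 below 0.02 m/s and contact force between cutter_40 and the fingers below 0.2 N), for 0.2 s.
2. the second smallest round cutter stands flat on the board over the ones before, let go (z of cutter_40 in the frame of board between 0.008 and 0.016 m and angle between each of cutter_40, cutter_64's own z axis and vertical below 0.06 rad and horizontal distance between each of cutter_40, cutter_64 and board below 0.02 m and z of cutter_64 in the frame of board between 0.008 and 0.016 m and horizontal distance between cutter_64 and cutter_40 below 0.012 m and linear speed of cutter_64 below 0.02 m/s and contact force between cutter_64 and the fingers below 0.2 N), for 0.2 s.
3. the second largest round cutter stands flat on the board over the ones before, let go (z of cutter_40 in the frame of board between 0.008 and 0.016 m and angle between each of cutter_40, cutter_64, cutter_88's own z axis and vertical below 0.06 rad and horizontal distance between each of cutter_40, cutter_64, cutter_88 and board below 0.02 m and z of cutter_64 in the frame of board between 0.008 and 0.016 m and horizontal distance between cutter_64 and cutter_40 below 0.012 m and z of cutter_88 in the frame of board between 0.008 and 0.016 m and horizontal distance between cutter_88 and cutter_64 below 0.012 m and linear speed of cutter_88 below 0.02 m/s and contact force between cutter_88 and the fingers below 0.2 N), for 0.2 s.
4. the largest round cutter stands flat on the board over the ones before, let go (z of cutter_40 in the frame of board between 0.008 and 0.016 m and angle between each of cutter_40, cutter_64, cutter_88, cutter_112's own z axis and vertical below 0.06 rad and horizontal distance between each of cutter_40, cutter_64, cutter_88, cutter_112 and board below 0.02 m and z of cutter_64 in the frame of board between 0.008 and 0.016 m and horizontal distance between cutter_64 and cutter_40 below 0.012 m and z of cutter_88 in the frame of board between 0.008 and 0.016 m and horizontal distance between cutter_88 and cutter_64 below 0.012 m and z of cutter_112 in the frame of board between 0.008 and 0.016 m and horizontal distance between cutter_112 and cutter_88 below 0.012 m and linear speed of cutter_112 below 0.02 m/s and contact force between cutter_112 and the fingers below 0.2 N), for 0.2 s.
At the end, for the whole second after the job is handed in: All four round cutters stand upright on the board (lower edge within 4 mm of its upper face, tilted less than 0.06 rad), each within 20 mm of the board's centre and within 12 mm of the centre of the next smaller one inside it, let go and at rest (all of step 4 and linear speed of each of cutter_40, cutter_64, cutter_88 below 0.02 m/s and contact force between each of cutter_40, cutter_64, cutter_88 and the fingers below 0.2 N); the robot touches nothing.
It fails at once if the square cutter is moved more than 30 mm or tipped (distance of square_cutter from where it was at the start of the episode above 0.03 m or angle between square_cutter's own z axis and vertical above 0.5 rad).
It fails at once if the hand roller is moved more than 30 mm or tipped (distance of clay_roller from where it was at the start of the episode above 0.03 m or angle between clay_roller's own z axis and vertical above 0.5 rad).
It fails at once if the small bowl is moved more than 30 mm or tipped (distance of small_bowl from where it was at the start of the episode above 0.03 m or angle between small_bowl's own z axis and vertical above 0.5 rad).
It also fails if it takes over 115 s, if anything falls off the work surface, if the arm or the gripper's body presses on something with over 40 N, if the wrist force passes 120 N, or if a joint passes its speed limit or range.

## Working session

There is one attempt and no reset: what is moved stays moved. The work goes in short steps, Python scripts to look and compute and a tool call to move; the robot and the scene stay as the last step left them, time stands still between calls to the robot, and variables do not carry over. Pictures are saved under pics/ and viewed, and the job is handed in when it is done.

Besides the shell and the picture viewer there is one more tool, called by a JSON object that holds its "method" and its "body". arm_command: Moves the arm, as the interface text tells. Its arguments: {"type":"object","properties":{"targets":{"type":"array"},"fingers":{"type":"number"},"squeeze":{"type":"number"}},"required":["targets"]}

```bash
ls; mkdir -p pics; python3 - <<'E'
from rig import r
import cv2
print(r.sense())
for n in ("scene","side","wrist"):
    f=r.grab_frame(n); cv2.imwrite(f"pics/{n}0.png",f["image"])
    print(n,{k:v for k,v in f.items() if k!="image"})
E
```

```text
pics
{'clock': 0.0, 'qpos': array([ 1.26558932e+00,  3.53683674e-01,  1.63414696e+00, -2.57456066e-05,
        1.15517527e+00, -2.39056250e-03]), 'qvel': array([-6.83241174e-05, -2.58994402e-03,  1.61092450e-04, -1.94522506e-05,
        1.33864474e-03, -1.54603081e-03]), 'joint_efforts': array([-2.86192881e-04, -6.05232525e+01, -3.42061615e+01,  3.63801637e-04,
        9.15698474e-03, -3.57851980e-05]), 'eef_pos': array([186.23959669, 596.10652635, 230.5339952 ]), 'tcp_rot': array([3.14157249e+00, 1.41331044e-03, 1.26799028e+00]), 'contact_force': array([ 0.89289551, -0.24689645,  0.48597173]), 'wrist_torque': array([8.26142292e-05, 2.06118550e-02, 4.62540271e-02]), 'opening': 0.9987624728805667}
scene {'fx': 445.8116019662139, 'fy': 445.8116019662139, 'cx': 311.4328410553948, 'cy': 190.2921518924455, 'xyz': array([1447.58654798, -268.99305409,  833.78498752]), 'orientation': array([-2.27384023,  0.01165321,  1.24399369])}
side {'fx': 462.92749989234443, 'fy': 462.92749989234443, 'cx': 324.58057446965, 'cy': 203.86437491776195, 'xyz': array([499.65934272, 902.2652179 , 645.363829  ]), 'orientation': array([-2.17113304, -0.01370573, -3.08508464])}
wrist {'fx': 309.70691628693146, 'fy': 309.70691628693146, 'cx': 321.84387768100333, 'cy': 198.44939206562668, 'xyz': array([114.18552856, 617.73917533, 373.20723645]), 'orientation': array([2.84569307e+00, 1.21770135e-03, 1.26820076e+00])}
```

View pics/scene0.png

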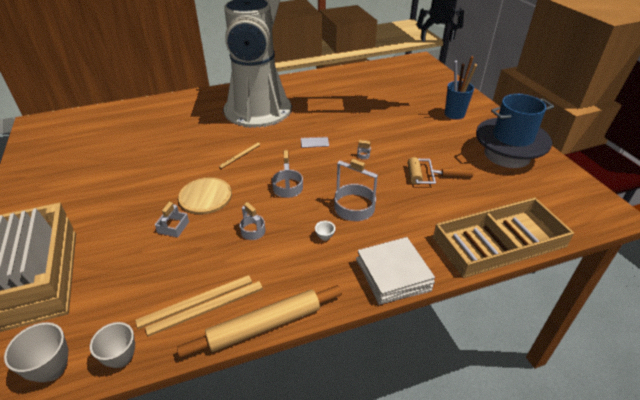

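View pics/side0.png

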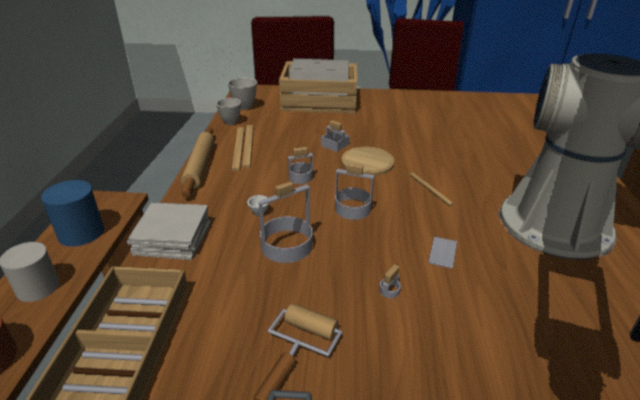

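View pics/wrist0.png

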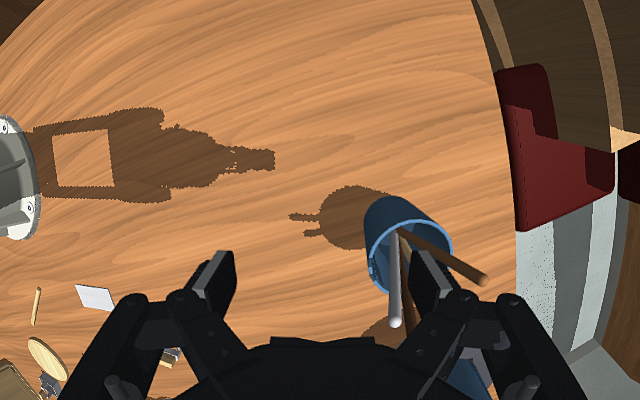

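The scene view shows the board at (205,195), square cutter (172,222), 64 cutter (252,225), 88 (288,180), 112 (355,200), 40 (363,152), bowl (325,231), roller (430,172). In the side view, the board is at (368,160), 64 (300,168), 88 (353,197), 112 (287,235) and 40 (391,285). I'll crop these for detail.

```bash
cat > h.py <<'E'
import numpy as np, cv2
from scipy.spatial.transform import Rotation as Ro
def cam(f):
    return dict(R=Ro.from_euler('xyz',f["orientation"]).as_matrix(),t=np.array(f["xyz"]),fx=f["fx"],fy=f["fy"],cx=f["cx"],cy=f["cy"])
def ray(c,u,v,fish=False):
    x=(u-c['cx'])/c['fx'];y=(v-c['cy'])/c['fy']
    if fish:
        th=np.hypot(x,y); s=np.sin(th)/th if th>1e-9 else 1
        d=np.array([x*s,y*s,np.cos(th)])
    else: d=np.array([x,y,1.])
    d=c['R']@d; return d/np.linalg.norm(d)
def onz(c,u,v,z,fish=False):
    d=ray(c,u,v,fish); return c['t']+d*(z-c['t'][2])/d[2]
def proj(c,p,fish=False):
    q=c['R'].T@(np.asarray(p,float)-c['t'])
    if fish:
        rr=np.hypot(q[0],q[1]); th=np.arctan2(rr,q[2]); x,y=(q[0]/rr*th,q[1]/rr*th) if rr>1e-9 else (0,0)
    else: x,y=q[0]/q[2],q[1]/q[2]
    return np.array([c['fx']*x+c['cx'],c['fy']*y+c['cy']])
def tri(c1,a,c2,b):
    d1=ray(c1,*a);d2=ray(c2,*b)
    s=np.linalg.lstsq(np.c_[d1,-d2],c2['t']-c1['t'],rcond=None)[0]
    p=c1['t']+s[0]*d1;q=c2['t']+s[1]*d2
    return (p+q)/2,np.linalg.norm(p-q)
E
python3 - <<'E'
import cv2,numpy as np
a=cv2.imread('pics/scene0.png')[130:255,145:385]
cv2.imwrite('pics/scene0c.png',cv2.resize(a,None,fx=3.3,fy=3.3,interpolation=cv2.INTER_CUBIC))
b=cv2.imread('pics/side0.png')[115:305,240:450]
cv2.imwrite('pics/side0c.png',cv2.resize(b,None,fx=3.1,fy=3.1,interpolation=cv2.INTER_CUBIC))
E
```

```text
(no output)
```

View pics/scene0c.png

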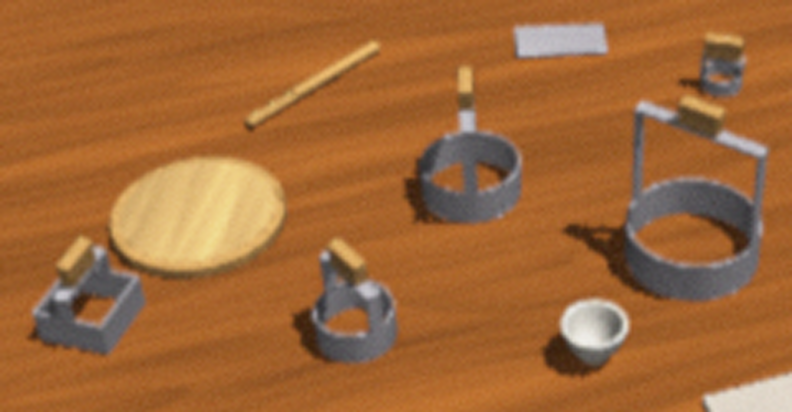

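View pics/side0c.png

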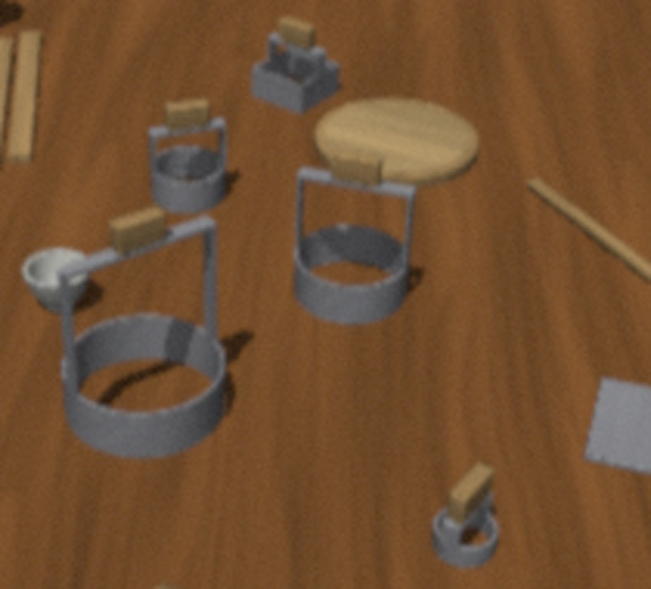

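```bash
cat > m.py <<'E'
from h import *
from rig import r
F={n:r.grab_frame(n) for n in("scene","side")}
C={n:cam(F[n]) for n in F}
M={}
for n in F:
    hsv=cv2.cvtColor(F[n]["image"],cv2.COLOR_BGR2HSV)
    M[n]=(cv2.inRange(hsv,(0,0,40),(179,75,200)),hsv)
# crop->full
S=lambda x,y:(145+x/3.3,130+y/3.3)
D=lambda x,y:(240+x/3.1,115+y/3.1)
# bar: centre seen pixel guess per view, z
bars={'40':(S(722,47),D(470,490),43),'64':(S(347,260),D(187,113),77),'88':(S(465,87),D(357,170),111),'112':(S(700,115),D(138,230),145),'sq':(S(75,260),D(296,32),64)}
for k,(a,b,z) in bars.items():
    p,e=tri(C['scene'],a,C['side'],b); print(k,p.round(1),'gap',round(e,1),'|',onz(C['scene'],*a,z)[:2].round(1),onz(C['side'],*b,z)[:2].round(1))
# board: ellipse from yellow mask, bowl
p=[S(110,215),S(285,205),S(205,157),S(197,268)]
for q in p: print('board scene',onz(C['scene'],*q,12)[:2].round(1))
for q in [D(315,138),D(478,140),D(395,98),D(400,180)]: print('board side',onz(C['side'],*q,12)[:2].round(1))
# bridge/bar directions
def dr(n,a,b,z):
    A=onz(C[n],*a,z);B=onz(C[n],*b,z);d=B-A; print(n,A[:2].round(1),B[:2].round(1),'mid',((A+B)/2)[:2].round(1),'len',round(np.linalg.norm(d),1),'yaw',round(np.degrees(np.arctan2(d[1],d[0])),1))
print('112');dr('scene',S(642,108),S(762,152),134);dr('side',D(65,272),D(210,224),134)
print('88');dr('side',D(300,174),D(412,189),100)
print('64');dr('side',D(152,130),D(224,122),66)
print('40');dr('scene',S(706,40),S(740,43),54);dr('side',D(455,497),D(484,468),54)
def dirs():pass
print('bowl rim',onz(C['scene'],*S(594,322),34)[:2],onz(C['side'],*D(57,265),34)[:2])
E
python3 m.py
```

```text
40 [402.4 247.   42.8] gap 3.3 | [405.1 246.9] [401.2 245.5]
64 [ 615.6 -159.2   78.2] gap 2.0 | [ 615.6 -158.7] [ 615.3 -163.1]
88 [474.4 -22.7 109.7] gap 0.5 | [476.5 -23.1] [474.3 -20.8]
112 [617.5 126.9 144.7] gap 1.5 | [619.  126.8] [617.  126.4]
sq [ 531.  -356.4   64.8] gap 1.1 | [ 530.9 -356.3] [ 530.7 -359.1]
board scene [ 420.4 -328.7]
board scene [ 457.6 -184.2]
board scene [ 367.6 -239.5]
board scene [ 512.5 -267.9]
board side [ 507.9 -246.6]
board side [ 359.7 -254.9]
board side [ 433.6 -331.6]
board side [ 432.3 -177.5]
112
scene [581.9  93.5] [664.7 159.1] mid [623.3 126.3] len 105.6 yaw 38.4
side [659.2 161.7] [572.9  98.2] mid [616. 130.] len 107.1 yaw -143.6
88
side [516.5 -30.4] [433.1 -15.1] mid [474.8 -22.7] len 84.8 yaw 169.6
64
side [ 643.7 -151.3] [ 584.8 -170.3] mid [ 614.2 -160.8] len 61.9 yaw -162.2
40
scene [404.  230.4] [419.3 258.2] mid [411.6 244.3] len 31.8 yaw 61.3
side [412.4 264.2] [393.2 237.2] mid [402.8 250.7] len 33.1 yaw -125.3
bowl rim [700.09859635  10.69738193] [697.99773249   8.0018619 ]
```

```bash
cat >> h.py <<'E'
def plan(x,y,z,yaw_deg):
    from rig import r
    s=r.sense(); R=Ro.from_euler('xyz',s["tcp_rot"]).as_matrix()
    Rt=Ro.from_euler('xyz',[np.pi,0,np.radians(yaw_deg)]).as_matrix()
    dw=np.array([x,y,z])-s["eef_pos"]
    print('clock',round(s['clock'],2),'pos',s['eef_pos'].round(1),'rot',s['tcp_rot'].round(4),'q',s['qpos'].round(2),'F',s['contact_force'].round(1))
    print(' tool shift first (mm)',(R.T@dw).round(1),' in target frame',(Rt.T@dw).round(1),' rotvec',Ro.from_matrix(R.T@Rt).as_rotvec().round(4))
E
python3 -c "
from h import *
plan(402.5,247,200,-33);plan(402.5,247,200,147)"
```

```text
clock 0.25 pos [186.3 596.4 230.9] rot [3.1416e+00 7.0000e-04 1.2680e+00] q [ 1.27  0.35  1.63 -0.    1.16 -0.  ] F [0.2 0.1 0.2]
 tool shift first (mm) [-269.   310.5   31.1]  in target frame [371.6 175.3  30.9]  rotvec [6.0000e-04 5.0000e-04 1.8439e+00]
clock 0.25 pos [186.3 596.4 230.9] rot [3.1416e+00 7.0000e-04 1.2680e+00] q [ 1.27  0.35  1.63 -0.    1.16 -0.  ] F [0.2 0.1 0.2]
 tool shift first (mm) [-269.   310.5   31.1]  in target frame [-371.6 -175.3   30.9]  rotvec [-4.0000e-04  6.0000e-04 -1.2977e+00]
```

{"method": "arm_command", "body": {"targets": [[0, 0, -0.03, 0, 0, 0], [0, 0, -0.03, 0, 0, 0], [-0.0207, 0.0239, 0, 0, 0, 0], [-0.0207, 0.0239, 0, 0, 0, 0], [-0.0207, 0.0239, 0, 0, 0, 0], [-0.0207, 0.0239, 0, 0, 0, 0], [-0.0207, 0.0239, 0, 0, 0, 0], [-0.0207, 0.0239, 0, 0, 0, 0], [-0.0207, 0.0239, 0, 0, 0, 0], [-0.0207, 0.0239, 0, 0, 0, 0], [-0.0207, 0.0239, 0, 0, 0, 0], [-0.0207, 0.0239, 0, 0, 0, 0], [-0.0207, 0.0239, 0, 0, 0, 0], [-0.0207, 0.0239, 0, 0, 0, 0], [-0.0207, 0.0239, 0, 0, 0, 0]], "fingers": 0.06, "squeeze": 30}}

```text
clock: 1.5
eef_pos: [403.2, 245.6, 291.4]
tcp_rot: [3.141, -0.0, 1.268]
contact_force: [0.3, 0.6, -0.4]
opening: 0.705
```

{"method": "arm_command", "body": {"targets": [[0, 0, 0.01, 0, 0, -0.118], [0, 0, 0.01, 0, 0, -0.118], [0, 0, 0.01, 0, 0, -0.118], [0, 0, 0.01, 0, 0, -0.118], [0, 0, 0.01, 0, 0, -0.118], [0, 0, 0.01, 0, 0, -0.118], [0, 0, 0.01, 0, 0, -0.118], [0, 0, 0.01, 0, 0, -0.118], [0, 0, 0.01, 0, 0, -0.118], [0, 0, 0.01, 0, 0, -0.118], [0, 0, 0.01, 0, 0, -0.118], [0, 0, 0.01, 0, 0, 0], [0, 0, 0, 0, 0, 0]]}}

```text
clock: 2.58
eef_pos: [401.7, 246.5, 169.6]
tcp_rot: [-3.139, -0.001, 2.562]
contact_force: [-0.1, 0.2, 0.4]
opening: 0.701
```

```bash
cat > w.py <<'E'
import sys
from h import *
from rig import r
n=sys.argv[1]
f=r.grab_frame("wrist"); cv2.imwrite(f"pics/{n}.png",f["image"])
import pickle; pickle.dump(f,open(f"{n}.pkl","wb"))
x,y,z,yw=map(float,sys.argv[2:6]); plan(x,y,z,yw)
E
python3 w.py w40 402.5 247 120 147
```

```text
clock 2.63 pos [402.1 246.7 170.5] rot [-3.1399e+00 -8.0000e-04  2.5618e+00] q [ 0.55  0.19  2.01  0.    0.94 -2.01] F [0.7 0.3 0.3]
 tool shift first (mm) [-0.2  0.5 50.5]  in target frame [-0.2  0.5 50.5]  rotvec [-0.0017 -0.0008 -0.0038]
```

View pics/w40.png

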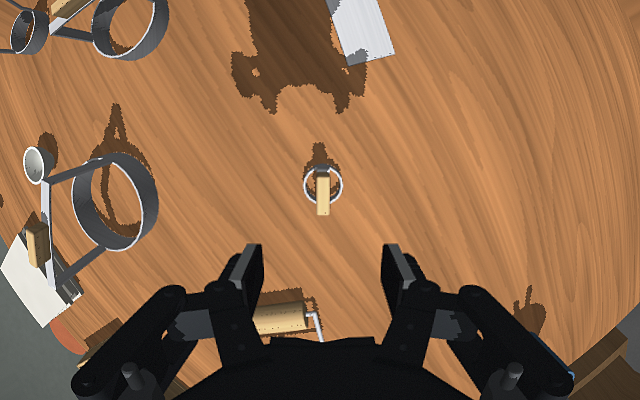

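Wrist view: the 40 cutter is at (323,188), its bar vertical between (323,174) and (323,215), between the jaws and aligned. I'll measure the bar.

```bash
cat > wb.py <<'E'
import sys,pickle
from h import *
# bar top face measured in a wrist picture: name, x0 y0 x1 y1 ROI, ztop
n=sys.argv[1]; x0,y0,x1,y1=map(int,sys.argv[2:6]); z=float(sys.argv[6])
f=pickle.load(open(n+".pkl","rb")); c=cam(f)
hsv=cv2.cvtColor(f["image"],cv2.COLOR_BGR2HSV)
vmin=int(sys.argv[7]) if len(sys.argv)>7 else 190
hue=int(sys.argv[8]) if len(sys.argv)>8 else 17
m=cv2.inRange(hsv,(hue,60,vmin),(32,190,255)); k=np.zeros_like(m); k[y0:y1,x0:x1]=m[y0:y1,x0:x1]
nl,L,st,ce=cv2.connectedComponentsWithStats(k); i=1+np.argmax(st[1:,4])
print('stats',st[i],ce[i])
pts=np.argwhere(L==i)[:,::-1]
P=np.array([onz(c,u,v,z,True)[:2] for u,v in pts])
rc=cv2.minAreaRect(P.astype(np.float32)); print('rect',rc)
b=cv2.boxPoints(rc); e=[b[1]-b[0],b[2]-b[1]]; d=max(e,key=np.linalg.norm)
print('yaw',np.degrees(np.arctan2(d[1],d[0])))
E
python3 wb.py w40 300 160 350 225 54
```

```text
stats [317 177  13  38 476] [322.89285714 195.46848739]
rect ((400.48907470703125, 247.75015258789062), (33.5521240234375, 10.610332489013672), 56.781063079833984)
yaw 56.781116
```

{"method": "arm_command", "body": {"targets": [[0.002, 0, 0.025, 0, 0, 0], [0, 0, 0.03, 0, 0, 0], [0, 0, 0.03, 0, 0, 0], [0, 0, 0.03, 0, 0, 0], [0, 0, 0.02, 0, 0, 0], [0, 0, 0.0125, 0, 0, 0], [0, 0, 0, 0, 0, 0]]}}

```text
clock: 3.22
eef_pos: [400.0, 247.5, 22.0]
tcp_rot: [-3.138, -0.001, 2.563]
contact_force: [-0.6, -0.3, 0.6]
opening: 0.701
```

{"method": "arm_command", "body": {"targets": [[0, 0, 0, 0, 0, 0], [0, 0, 0, 0, 0, 0], [0, 0, 0, 0, 0, 0], [0, 0, 0, 0, 0, 0], [0, 0, 0, 0, 0, 0], [0, 0, 0, 0, 0, 0], [0, 0, 0, 0, 0, 0]], "fingers": 0.0, "squeeze": 30}}

```text
clock: 3.8
eef_pos: [401.8, 248.6, 24.9]
tcp_rot: [3.14, 0.001, 2.566]
contact_force: [-1.2, -1.0, 7.5]
opening: 0.133
```

{"method": "arm_command", "body": {"targets": [[0, 0, -0.02, 0, 0, 0], [0, 0, -0.04, 0, 0, 0], [0, 0, -0.04, 0, 0, 0], [0, 0, -0.04, 0, 0, 0], [0, 0, -0.04, 0, 0, 0], [0, 0, 0, 0, 0, 0]]}}

```text
clock: 4.3
eef_pos: [404.5, 250.3, 211.6]
tcp_rot: [3.131, 0.005, 2.566]
contact_force: [1.3, 1.0, 0.1]
opening: 0.138
```

```bash
python3 w.py l40 436 -254 200 147
```

```text
clock 4.35 pos [403.4 249.6 208.5] rot [3.1334 0.0039 2.5657] q [ 0.55  0.14  1.98 -0.    1.02 -2.01] F [ 0.6 -0.2 -0.6]
 tool shift first (mm) [-301.6 -404.7    6.3]  in target frame [-301.7 -404.6    8.5]  rotvec [0.0082 0.0039 0.0001]
```

View pics/l40.png

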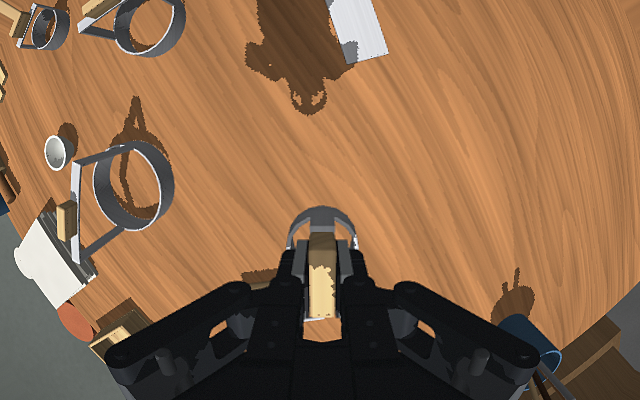

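The 40 is held level between the pads. Next, turn to yaw 108° and carry it to the board.

{"method": "arm_command", "body": {"targets": [[0, 0, 0, 0, 0, 0.114], [0, 0, 0, 0, 0, 0.114], [0, 0, 0, 0, 0, 0.114], [0, 0, 0, 0, 0, 0.114], [0, 0, 0, 0, 0, 0.114], [0, 0, 0, 0, 0, 0.114], [0, 0, 0, 0, 0, 0]]}}

```text
clock: 4.93
eef_pos: [400.3, 247.7, 202.9]
tcp_rot: [-3.14, 0.0, 1.877]
contact_force: [-0.2, -0.1, -0.8]
opening: 0.131
```

```bash
python3 -c "
from h import *
plan(436,-254,200,108)"
```

```text
clock 4.93 pos [400.3 247.7 202.9] rot [-3.1401e+00  4.0000e-04  1.8766e+00] q [ 0.55  0.15  1.98 -0.    1.02 -1.33] F [-0.2 -0.1 -0.8]
 tool shift first (mm) [-489.2 -117.1    3.3]  in target frame [-488.2 -121.1    2.9]  rotvec [-0.0015  0.0004 -0.0083]
```

{"method": "arm_command", "body": {"targets": [[-0.0175, -0.0042, 0, 0, 0, 0], [-0.0349, -0.0084, 0, 0, 0, 0], [-0.0349, -0.0084, 0, 0, 0, 0], [-0.0349, -0.0084, 0, 0, 0, 0], [-0.0349, -0.0084, 0, 0, 0, 0], [-0.0349, -0.0084, 0, 0, 0, 0], [-0.0349, -0.0084, 0, 0, 0, 0], [-0.0349, -0.0084, 0, 0, 0, 0], [-0.0349, -0.0084, 0, 0, 0, 0], [-0.0349, -0.0084, 0, 0, 0, 0], [-0.0349, -0.0084, 0, 0, 0, 0], [-0.0349, -0.0084, 0, 0, 0, 0], [-0.0349, -0.0084, 0, 0, 0, 0], [-0.0349, -0.0084, 0, 0, 0, 0], [-0.0175, -0.0042, 0, 0, 0, 0], [0, 0, 0, 0, 0, 0], [0, 0, 0, 0, 0, 0]]}}

```text
clock: 6.35
eef_pos: [438.0, -253.5, 203.0]
tcp_rot: [-3.141, -0.001, 1.883]
contact_force: [0.7, -0.8, -0.8]
opening: 0.132
```

```bash
python3 w.py b40 436 -254 60 108
```

```text
clock 6.4 pos [ 438.  -252.6  203.1] rot [-3.1407e+00 -1.5000e-03  1.8832e+00] q [-0.53  0.2   1.91  0.    1.03 -2.41] F [-0.5  0.4 -0.6]
 tool shift first (mm) [ -1.   -2.2 143.1]  in target frame [ -0.7  -2.3 143.1]  rotvec [-0.0009 -0.0015 -0.0017]
```

View pics/b40.png

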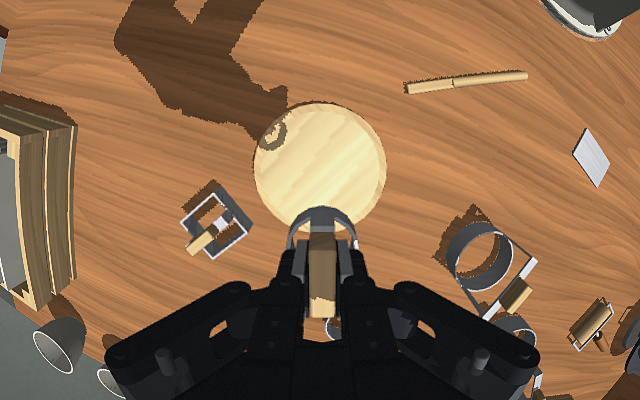

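Board seen at about (320,166), its left edge at 254, right at 387, top at 103; the cutter hangs in front of its lower edge. I'll fit the board circle.

```bash
python3 - <<'E'
import pickle
from h import *
from scipy.optimize import least_squares
f=pickle.load(open("b40.pkl","rb"));c=cam(f)
hsv=cv2.cvtColor(f["image"],cv2.COLOR_BGR2HSV)
m=cv2.inRange(hsv,(18,60,150),(32,190,255)); k=np.zeros_like(m);k[95:230,240:400]=m[95:230,240:400]
nl,L,st,ce=cv2.connectedComponentsWithStats(k); i=1+np.argmax(st[1:,4]);print(st[i])
cs=cv2.findContours((L==i).astype(np.uint8),cv2.RETR_EXTERNAL,cv2.CHAIN_APPROX_NONE)[0]
p=max(cs,key=cv2.contourArea)[:,0]
hl=cv2.convexHull(p)[:,0]
p=[q for q in p if q[1]<200 and q[1]>95 and cv2.pointPolygonTest(hl.astype(np.float32),(float(q[0]),float(q[1])),True)<2]
for z in(12,6):
    P=np.array([onz(c,u,v,z,True)[:2] for u,v in p])
    s=least_squares(lambda a:np.hypot(*(P-a[:2]).T)-a[2],[436,-254,75],loss='soft_l1');print(z,len(P),s.x,s.cost)
print(proj(c,[436,-254,12],True))
E
```

```text
[  254   103   132   123 11017]
12 224 [ 432.92521268 -257.68142741   73.1131298 ] 44.71714212061154
6 224 [ 434.12230261 -257.33064503   74.42832801] 45.963152072557634
[322.04226792 174.18917116]
```

{"method": "arm_command", "body": {"targets": [[-0.001, -0.0035, 0.02, 0, 0, 0], [0, 0, 0.03, 0, 0, 0], [0, 0, 0.035, 0, 0, 0], [0, 0, 0.035, 0, 0, 0], [0, 0, 0.025, 0, 0, 0], [0, 0, 0.014, 0, 0, 0], [0, 0, 0, 0, 0, 0], [0, 0, 0, 0, 0, 0], [0, 0, 0.002, 0, 0, 0], [0, 0, 0.002, 0, 0, 0], [0, 0, 0, 0, 0, 0]]}}

```text
clock: 7.32
eef_pos: [436.3, -255.2, 41.7]
tcp_rot: [3.14, 0.001, 1.883]
contact_force: [-0.2, -0.3, -1.0]
opening: 0.135
```

{"method": "arm_command", "body": {"targets": [[0, 0, 0.002, 0, 0, 0], [0, 0, 0.001, 0, 0, 0], [0, 0, 0, 0, 0, 0]]}}

```text
clock: 7.57
eef_pos: [435.7, -255.2, 37.9]
tcp_rot: [3.141, 0.0, 1.882]
contact_force: [0.3, 0.7, -0.8]
opening: 0.13
```

{"method": "arm_command", "body": {"targets": [[0, 0, 0.0015, 0, 0, 0], [0, 0, 0, 0, 0, 0]]}}

```text
clock: 7.73
eef_pos: [435.8, -255.3, 36.9]
tcp_rot: [3.141, 0.0, 1.882]
contact_force: [-1.7, 0.8, 8.5]
opening: 0.134
```

Contact at 8.5 N. Release and rise.

{"method": "arm_command", "body": {"targets": [[0, 0, 0, 0, 0, 0], [0, 0, 0, 0, 0, 0], [0, 0, 0, 0, 0, 0], [0, 0, 0, 0, 0, 0], [0, 0, 0, 0, 0, 0], [0, 0, 0, 0, 0, 0]], "fingers": 0.05}}

```text
clock: 8.23
eef_pos: [435.6, -255.1, 36.2]
tcp_rot: [-3.141, -0.0, 1.882]
contact_force: [0.4, -0.6, 0.2]
opening: 0.58
```

{"method": "arm_command", "body": {"targets": [[0, 0, -0.02, 0, 0, 0], [0, 0, -0.04, 0, 0, 0], [0, 0, -0.04, 0, 0, 0], [0, 0, -0.04, 0, 0, 0], [0, 0, -0.04, 0, 0, 0], [0, 0, 0, 0, 0, 0], [0, 0, 0, 0, 0, 0]]}}

```text
clock: 8.82
eef_pos: [437.0, -255.9, 218.8]
tcp_rot: [3.138, 0.004, 1.882]
contact_force: [-0.5, -0.1, -0.2]
opening: 0.586
```

```bash
python3 w.py a40 615.5 -160 210 108; python3 wb.py a40 290 130 350 260 66 200 
```

```text
clock 8.87 pos [ 435.9 -255.2  216.9] rot [3.1405e+00 1.2000e-03 1.8820e+00] q [-0.53  0.18  1.9   0.    1.06 -2.41] F [-0.4  0.3 -0.8]
 tool shift first (mm) [ 35.6 200.2   7. ]  in target frame [ 35.  200.3   6.9]  rotvec [ 0.0011  0.0012 -0.003 ]
stats [ 290  130   60   99 4309] [319.36110466 179.35971223]
rect ((434.98486328125, -259.9879150390625), (99.98933410644531, 60.45952224731445), 17.794822692871094)
yaw 17.794827
```

View pics/a40.png

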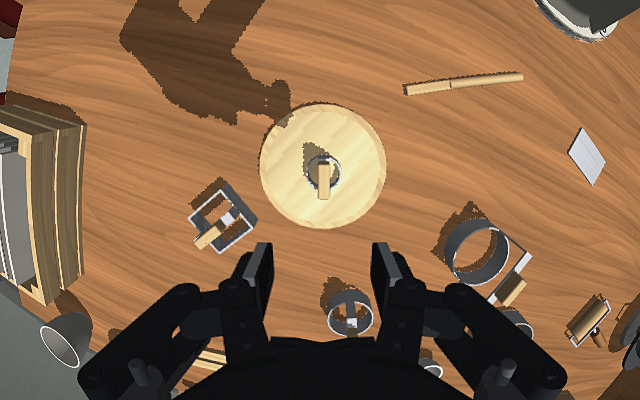

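The 40 stands at (323,174) on the board, whose circle centres near (323,166). Checking positions.

```bash
python3 - <<'E'
import pickle
from h import *
f=pickle.load(open("a40.pkl","rb"));c=cam(f)
for n,p,z in[('ring top',(323,174),28),('bar top',(324,181),66)]: print(n,onz(c,*p,z,True))
E=[(259,166),(386,166),(322,103),(322,229)]
P=np.array([onz(c,u,v,z,True)[:2] for (u,v),z in zip(E,(12,12,12,12))]);print(P.round(1))
print((P[0]+P[1])/2,(P[2]+P[3])/2)
im=f['image'][90:250,230:410];cv2.imwrite('pics/a40c.png',cv2.resize(im,None,fx=4,fy=3.6,interpolation=cv2.INTER_CUBIC)[:600])
E
```

```text
ring top [ 435.52113863 -256.16850507   28.        ]
bar top [ 433.8116121  -255.68446198   66.        ]
[[ 452.3 -329. ]
 [ 407.  -188.4]
 [ 361.9 -281.1]
 [ 504.6 -235.1]]
[ 429.64231139 -258.69843563] [ 433.22611067 -258.11630437]
```

View pics/a40c.png

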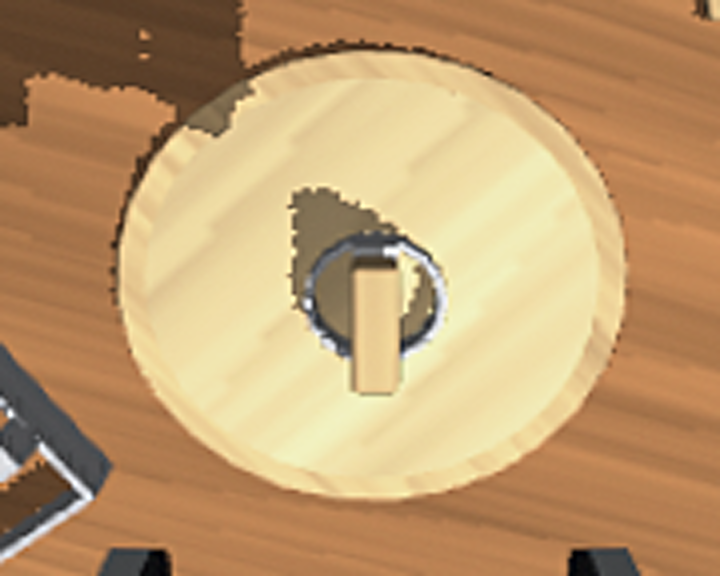

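The 40 is about 3 mm off the board's centre, fine. Now the 64.

{"method": "arm_command", "body": {"targets": [[0.003, 0.017, 0, 0, 0, 0], [0.0059, 0.0333, 0, 0, 0, 0], [0.0059, 0.0333, 0, 0, 0, 0], [0.0059, 0.0333, 0, 0, 0, 0], [0.0059, 0.0333, 0, 0, 0, 0], [0.0059, 0.0333, 0, 0, 0, 0], [0.003, 0.017, 0, 0, 0, 0], [0, 0, 0, 0, 0, 0], [0, 0, 0, 0, 0, 0]]}}

```text
clock: 9.62
eef_pos: [614.9, -159.1, 213.6]
tcp_rot: [-3.138, -0.002, 1.884]
contact_force: [0.1, -0.9, -0.5]
opening: 0.587
```

```bash
python3 w.py w64 615.5 -160 57 108; python3 wb.py w64 290 120 360 260 88 200 
```

```text
clock 9.67 pos [ 614.3 -159.6  214.1] rot [-3.1381e+00 -1.9000e-03  1.8827e+00] q [-0.26  0.39  1.63 -0.    1.13 -2.14] F [0.3 0.2 0. ]
 tool shift first (mm) [ -1.    1.6 157. ]  in target frame [ -0.7   1.  157.1]  rotvec [-0.0035 -0.0019 -0.0023]
stats [315 172  14  38 433] [321.34411085 190.35103926]
rect ((613.6953125, -160.0733642578125), (34.497047424316406, 10.656980514526367), 21.996849060058594)
yaw 21.996817
```

View pics/w64.png

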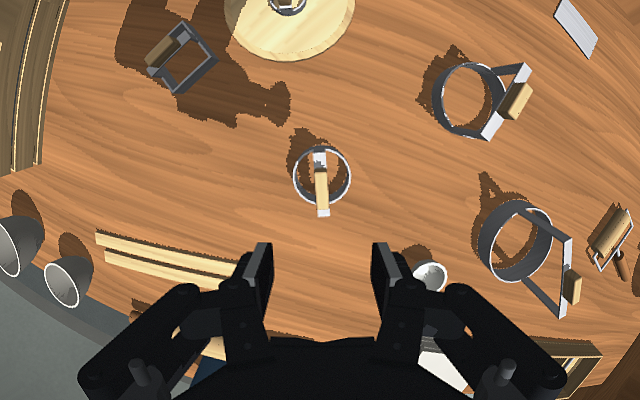

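The 64 sits at (321,175), bar from (321,172) to (322,210), slightly turned (22°). Turn by −0.07, descend and grip.

{"method": "arm_command", "body": {"targets": [[0, 0, 0.015, 0, 0, -0.07], [0, 0, 0.03, 0, 0, 0], [0, 0, 0.03, 0, 0, 0], [0, 0, 0.03, 0, 0, 0], [0, 0, 0.03, 0, 0, 0], [0, 0, 0.015, 0, 0, 0], [0, 0, 0.008, 0, 0, 0], [0, 0, 0, 0, 0, 0]]}}

```text
clock: 10.33
eef_pos: [613.2, -160.2, 56.2]
tcp_rot: [-3.138, -0.002, 1.951]
contact_force: [0.8, -0.0, 0.4]
opening: 0.583
```

{"method": "arm_command", "body": {"targets": [[0, 0, 0, 0, 0, 0], [0, 0, 0, 0, 0, 0], [0, 0, 0, 0, 0, 0], [0, 0, 0, 0, 0, 0], [0, 0, 0, 0, 0, 0], [0, 0, 0, 0, 0, 0], [0, 0, 0, 0, 0, 0]], "fingers": 0.0, "squeeze": 30}}

```text
clock: 10.92
eef_pos: [616.3, -160.0, 59.5]
tcp_rot: [3.14, 0.001, 1.952]
contact_force: [-1.5, 0.6, 6.0]
opening: 0.132
```

{"method": "arm_command", "body": {"targets": [[0, 0, -0.02, 0, 0, 0], [0, 0, -0.04, 0, 0, 0], [0, 0, -0.04, 0, 0, 0], [0, 0, -0.04, 0, 0, 0], [0, 0, -0.02, 0, 0, 0], [0, 0, 0, 0, 0, 0], [0, 0, 0, 0, 0, 0]]}}

```text
clock: 11.5
eef_pos: [616.3, -160.0, 219.9]
tcp_rot: [3.139, 0.002, 1.952]
contact_force: [-0.7, 0.2, -0.8]
opening: 0.13
```

```bash
python3 w.py l64 435.5 -255.5 210 112
```

```text
clock 11.55 pos [ 615.3 -159.8  218.1] rot [-3.1415 -0.      1.9521] q [-0.26  0.38  1.62 -0.    1.14 -2.21] F [ 0.8  0.6 -1.7]
 tool shift first (mm) [ -21.9 -202.5    8.1]  in target frame [ -21.4 -202.6    8.1]  rotvec [-0.0001 -0.     -0.0027]
```

View pics/l64.png

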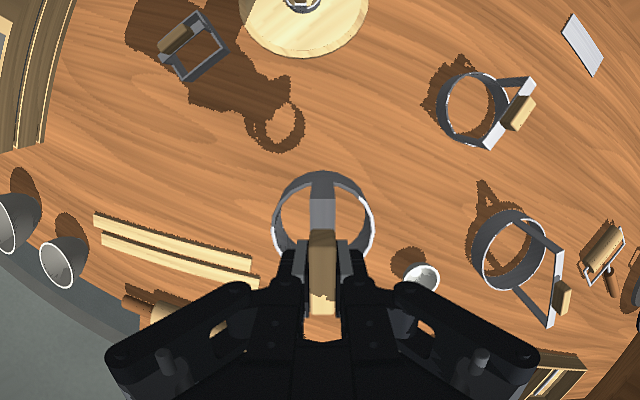

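{"method": "arm_command", "body": {"targets": [[-0.0018, -0.0169, 0, 0, 0, 0], [-0.0036, -0.0337, 0, 0, 0, 0], [-0.0036, -0.0337, 0, 0, 0, 0], [-0.0036, -0.0337, 0, 0, 0, 0], [-0.0036, -0.0337, 0, 0, 0, 0], [-0.0036, -0.0337, 0, 0, 0, 0], [-0.0018, -0.0169, 0, 0, 0, 0], [0, 0, 0, 0, 0, 0], [0, 0, 0, 0, 0, 0]]}}

```text
clock: 12.3
eef_pos: [434.7, -255.1, 216.9]
tcp_rot: [-3.14, -0.002, 1.95]
contact_force: [0.2, 0.5, 0.6]
opening: 0.132
```

```bash
python3 w.py b64 435.5 -255.5 74 112
```

```text
clock 12.35 pos [ 435.6 -255.   217.2] rot [-3.1408e+00 -1.5000e-03  1.9511e+00] q [-0.53  0.18  1.9   0.    1.06 -2.48] F [-0.8  1.1 -1.2]
 tool shift first (mm) [ -0.7  -0.2 143.2]  in target frame [ -0.4  -0.3 143.2]  rotvec [-0.0008 -0.0015 -0.0037]
```

View pics/b64.png

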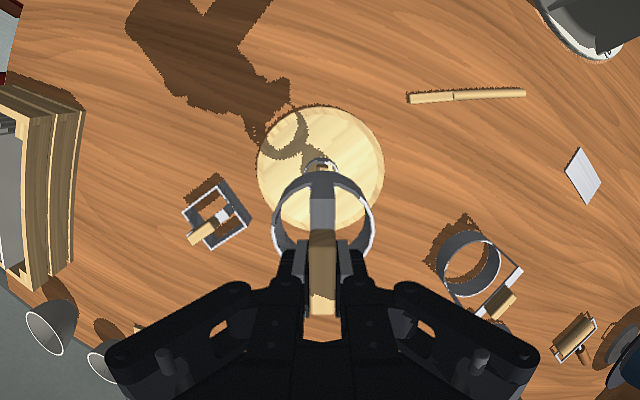

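The 64 is held above the 40. Descending.

{"method": "arm_command", "body": {"targets": [[0, 0, 0.015, 0, 0, 0], [0, 0, 0.03, 0, 0, 0], [0, 0, 0.03, 0, 0, 0], [0, 0, 0.03, 0, 0, 0], [0, 0, 0.02, 0, 0, 0], [0, 0, 0.012, 0, 0, 0], [0, 0, 0.006, 0, 0, 0], [0, 0, 0, 0, 0, 0], [0, 0, 0, 0, 0, 0]]}}

```text
clock: 13.1
eef_pos: [436.5, -254.9, 75.2]
tcp_rot: [-3.141, -0.0, 1.953]
contact_force: [0.8, 0.0, -0.8]
opening: 0.128
```

{"method": "arm_command", "body": {"targets": [[0, 0, 0.002, 0, 0, 0], [0, 0, 0, 0, 0, 0]]}}

```text
clock: 13.27
eef_pos: [436.6, -255.4, 73.9]
tcp_rot: [3.141, 0.001, 1.952]
contact_force: [0.4, 0.5, -0.3]
opening: 0.134
```

{"method": "arm_command", "body": {"targets": [[0, 0, 0.0015, 0, 0, 0], [0, 0, 0, 0, 0, 0]]}}

```text
clock: 13.43
eef_pos: [436.2, -255.4, 72.2]
tcp_rot: [3.141, 0.001, 1.952]
contact_force: [-0.3, -0.3, -0.8]
opening: 0.129
```

{"method": "arm_command", "body": {"targets": [[0, 0, 0.0015, 0, 0, 0], [0, 0, 0, 0, 0, 0]]}}

```text
clock: 13.6
eef_pos: [436.2, -255.3, 71.3]
tcp_rot: [3.141, 0.0, 1.952]
contact_force: [-3.2, 3.2, 12.1]
opening: 0.133
```

{"method": "arm_command", "body": {"targets": [[0, 0, 0.0015, 0, 0, 0], [0, 0, 0, 0, 0, 0]]}}

```text
clock: 13.77
eef_pos: [436.3, -255.4, 71.2]
tcp_rot: [3.141, 0.0, 1.952]
contact_force: [-7.9, 6.5, 32.7]
opening: 0.136
```

{"method": "arm_command", "body": {"targets": [[0, 0, -0.001, 0, 0, 0], [0, 0, 0, 0, 0, 0], [0, 0, 0, 0, 0, 0], [0, 0, 0, 0, 0, 0], [0, 0, 0, 0, 0, 0], [0, 0, 0, 0, 0, 0]], "fingers": 0.05}}

```text
clock: 14.27
eef_pos: [435.8, -255.2, 69.6]
tcp_rot: [-3.141, -0.0, 1.952]
contact_force: [0.8, -0.5, 0.3]
opening: 0.586
```

{"method": "arm_command", "body": {"targets": [[0, 0, -0.02, 0, 0, 0], [0, 0, -0.03, 0, 0, 0], [0, 0, -0.03, 0, 0, 0], [0, 0, -0.04, 0, 0, 0], [0, 0, -0.03, 0, 0, 0], [0, 0, -0.03, 0, 0, 0], [0, 0, 0, 0, 0, 0], [0, 0, 0, 0, 0, 0]]}}

```text
clock: 14.93
eef_pos: [436.8, -255.7, 251.4]
tcp_rot: [3.139, 0.003, 1.952]
contact_force: [0.8, -0.3, -1.2]
opening: 0.587
```

```bash
python3 w.py a64 475 -22.5 250 80
python3 - <<'E'
from rig import r
import cv2
f=r.grab_frame("side")["image"];cv2.imwrite("pics/s64.png",cv2.resize(f[100:240,240:440],None,fx=4,fy=4))
E
```

```text
clock 14.98 pos [ 435.9 -255.2  249.8] rot [3.1412e+00 5.0000e-04 1.9520e+00] q [-0.53  0.15  1.87 -0.    1.13 -2.48] F [0.2 0.1 0.4]
 tool shift first (mm) [201.5 122.9  -0.3]  in target frame [ 2.36e+02 -1.90e+00 -2.00e-01]  rotvec [5.000e-04 4.000e-04 5.557e-01]
```

View pics/a64.png

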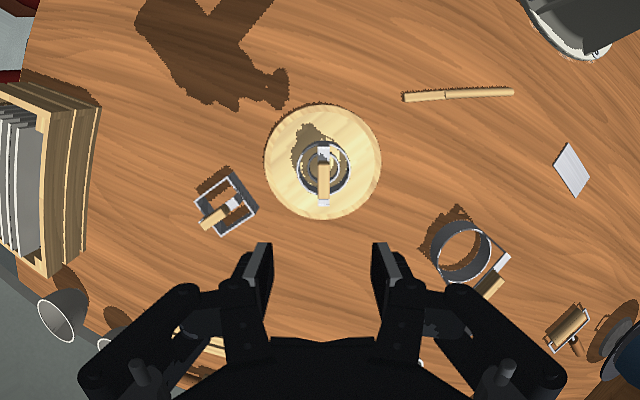

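View pics/s64.png

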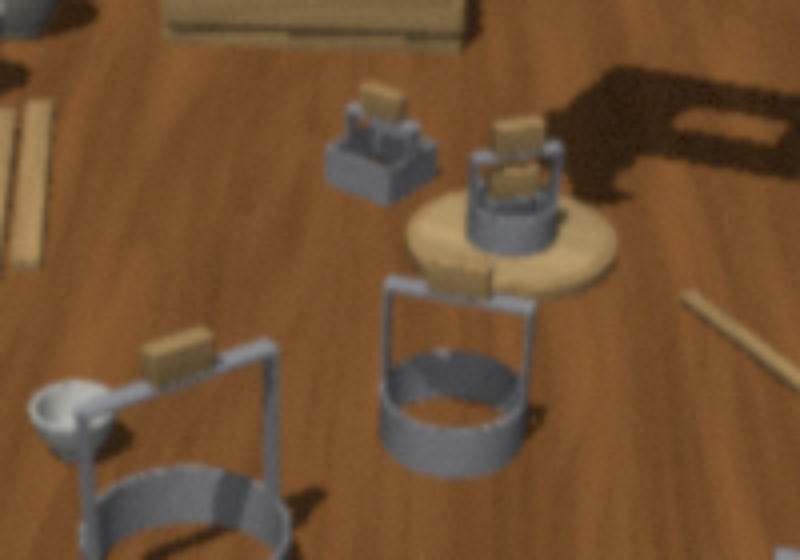

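Wrist and side views: the 64 stands upright around the 40 on the board. Now the 88.

{"method": "arm_command", "body": {"targets": [[0, 0, 0, 0, 0, 0.111], [0, 0, 0, 0, 0, 0.111], [0, 0, 0, 0, 0, 0.111], [0, 0, 0, 0, 0, 0.111], [0, 0, 0, 0, 0, 0.111], [0.018, 0, 0, 0, 0, 0], [0.0335, 0, 0, 0, 0, 0], [0.0335, 0, 0, 0, 0, 0], [0.0335, 0, 0, 0, 0, 0], [0.0335, 0, 0, 0, 0, 0], [0.0335, 0, 0, 0, 0, 0], [0.0335, -0.002, 0, 0, 0, 0], [0.017, 0, 0, 0, 0, 0], [0, 0, 0, 0, 0, 0], [0, 0, 0, 0, 0, 0]]}}

```text
clock: 16.28
eef_pos: [474.0, -21.8, 248.3]
tcp_rot: [-3.139, 0.001, 1.399]
contact_force: [0.6, -0.2, 0.3]
opening: 0.589
```

```bash
python3 w.py w88 475 -22.5 91 80; python3 wb.py w88 290 120 360 260 122 200 
```

```text
clock 16.33 pos [474.1 -22.6 248.5] rot [-3.1393e+00  7.0000e-04  1.3981e+00] q [-0.05  0.1   1.92 -0.    1.12 -1.45] F [ 0.3  0.3 -0.3]
 tool shift first (mm) [  0.4   1.3 157.5]  in target frame [  0.3   0.9 157.5]  rotvec [-0.0023  0.0007  0.0019]
stats [314 173  15  38 428] [320.83411215 191.36915888]
rect ((473.7157287597656, -23.685285568237305), (10.663961410522461, 34.586341857910156), 74.33515167236328)
yaw -15.664857
```

View pics/w88.png

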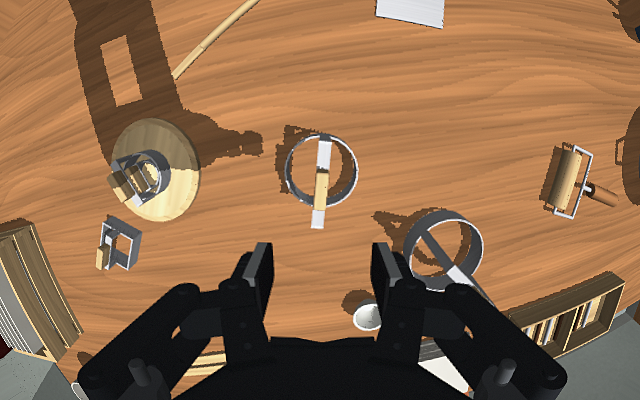

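Bar of the 88 at (321,191), yaw −15.7°. Turn 0.10, descend, grip.

{"method": "arm_command", "body": {"targets": [[-0.001, 0, 0.015, 0, 0, 0.1], [0, 0, 0.03, 0, 0, 0], [0, 0, 0.03, 0, 0, 0], [0, 0, 0.03, 0, 0, 0], [0, 0, 0.03, 0, 0, 0], [0, 0, 0.015, 0, 0, 0], [0, 0, 0.007, 0, 0, 0], [0, 0, 0, 0, 0, 0]]}}

```text
clock: 17.0
eef_pos: [473.2, -24.4, 91.1]
tcp_rot: [-3.138, 0.001, 1.296]
contact_force: [0.3, -0.4, -0.4]
opening: 0.585
```

{"method": "arm_command", "body": {"targets": [[0, 0, 0, 0, 0, 0], [0, 0, 0, 0, 0, 0], [0, 0, 0, 0, 0, 0], [0, 0, 0, 0, 0, 0], [0, 0, 0, 0, 0, 0], [0, 0, 0, 0, 0, 0], [0, 0, 0, 0, 0, 0]], "fingers": 0.0, "squeeze": 30}}

```text
clock: 17.58
eef_pos: [475.6, -23.6, 94.0]
tcp_rot: [3.139, -0.0, 1.297]
contact_force: [-0.4, -2.5, 7.5]
opening: 0.136
```

{"method": "arm_command", "body": {"targets": [[0, 0, -0.02, 0, 0, 0], [0, 0, -0.03, 0, 0, 0], [0, 0, -0.04, 0, 0, 0], [0, 0, -0.04, 0, 0, 0], [0, 0, -0.03, 0, 0, 0], [0, 0, -0.015, 0, 0, 0], [0, 0, 0, 0, 0, 0], [0, 0, 0, 0, 0, 0]]}}

```text
clock: 18.25
eef_pos: [474.7, -23.4, 268.3]
tcp_rot: [3.14, -0.0, 1.297]
contact_force: [-0.5, 0.2, -2.0]
opening: 0.135
```

```bash
python3 w.py l88 436 -255.5 260 74.3
```

```text
clock 18.3 pos [474.  -23.3 267.1] rot [-3.1411e+00  1.0000e-04  1.2971e+00] q [-0.05  0.08  1.9   0.    1.16 -1.35] F [-0.6 -0.3 -1. ]
 tool shift first (mm) [-233.8   26.2    7.1]  in target frame [-233.8   26.2    7.1]  rotvec [-0.0005  0.0001  0.0003]
```

View pics/l88.png

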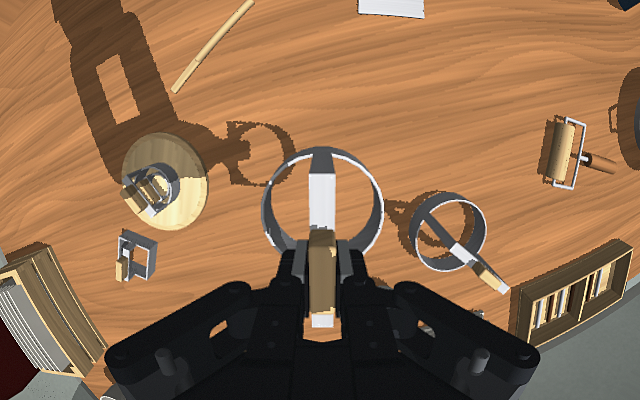

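The 88 hangs level from the bar. Carry it to the board.

{"method": "arm_command", "body": {"targets": [[-0.0167, 0.0019, 0, 0, 0, 0], [-0.0334, 0.0037, 0, 0, 0, 0], [-0.0334, 0.0037, 0, 0, 0, 0], [-0.0334, 0.0037, 0, 0, 0, 0], [-0.0334, 0.0037, 0, 0, 0, 0], [-0.0334, 0.0037, 0, 0, 0, 0], [-0.0334, 0.0037, 0, 0, 0, 0], [-0.0167, 0.0019, 0, 0, 0, 0], [0, 0, 0, 0, 0, 0], [0, 0, 0, 0, 0, 0]]}}

```text
clock: 19.13
eef_pos: [435.3, -255.6, 265.8]
tcp_rot: [-3.138, -0.001, 1.295]
contact_force: [0.1, 0.7, -1.3]
opening: 0.136
```

```bash
python3 w.py b88 436 -255.5 110 74.3
```

```text
clock 19.18 pos [ 435.6 -254.9  266.1] rot [-3.1386e+00 -1.2000e-03  1.2959e+00] q [-0.53  0.13  1.84  0.    1.17 -1.83] F [-0.2  0.3 -0.8]
 tool shift first (mm) [ -0.6   1.  156.1]  in target frame [ -0.5   0.6 156.1]  rotvec [-0.003  -0.0012 -0.0008]
```

View pics/b88.png

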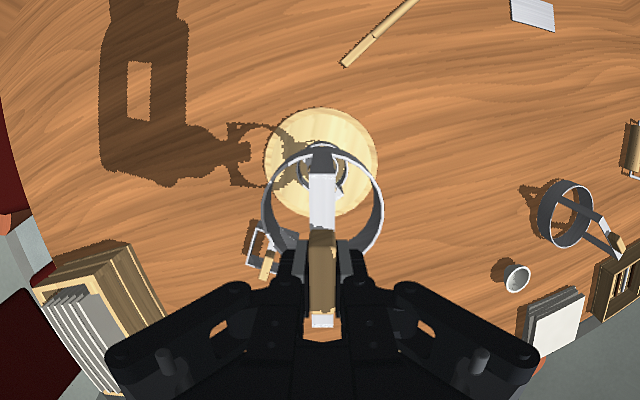

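{"method": "arm_command", "body": {"targets": [[0, 0, 0.015, 0, 0, 0], [0, 0, 0.03, 0, 0, 0], [0, 0, 0.03, 0, 0, 0], [0, 0, 0.03, 0, 0, 0], [0, 0, 0.025, 0, 0, 0], [0, 0, 0.017, 0, 0, 0], [0, 0, 0.008, 0, 0, 0], [0, 0, 0, 0, 0, 0], [0, 0, 0, 0, 0, 0]]}}

```text
clock: 19.93
eef_pos: [436.6, -254.9, 112.9]
tcp_rot: [-3.141, -0.0, 1.298]
contact_force: [-0.1, 0.6, -0.3]
opening: 0.131
```

{"method": "arm_command", "body": {"targets": [[0, 0, 0.002, 0, 0, 0], [0, 0, 0, 0, 0, 0]]}}

```text
clock: 20.1
eef_pos: [437.2, -255.8, 111.7]
tcp_rot: [3.14, 0.0, 1.297]
contact_force: [-0.3, 0.3, -1.7]
opening: 0.133
```

{"method": "arm_command", "body": {"targets": [[0, 0, 0.0015, 0, 0, 0], [0, 0, 0, 0, 0, 0]]}}

```text
clock: 20.27
eef_pos: [436.7, -255.7, 109.8]
tcp_rot: [3.141, 0.0, 1.297]
contact_force: [-0.1, 0.4, -0.8]
opening: 0.136
```

{"method": "arm_command", "body": {"targets": [[0, 0, 0.0015, 0, 0, 0], [0, 0, 0.001, 0, 0, 0], [0, 0, 0, 0, 0, 0]]}}

```text
clock: 20.52
eef_pos: [436.3, -255.5, 106.6]
tcp_rot: [-3.141, -0.0, 1.297]
contact_force: [-1.0, 0.1, -1.5]
opening: 0.133
```

{"method": "arm_command", "body": {"targets": [[0, 0, 0.0015, 0, 0, 0], [0, 0, 0, 0, 0, 0]]}}

```text
clock: 20.68
eef_pos: [436.5, -255.6, 106.0]
tcp_rot: [3.142, 0.0, 1.297]
contact_force: [-3.9, 1.4, 10.3]
opening: 0.133
```

Contact. Release and rise.

{"method": "arm_command", "body": {"targets": [[0, 0, 0, 0, 0, 0], [0, 0, 0, 0, 0, 0], [0, 0, 0, 0, 0, 0], [0, 0, 0, 0, 0, 0], [0, 0, 0, 0, 0, 0], [0, 0, 0, 0, 0, 0]], "fingers": 0.05}}

```text
clock: 21.18
eef_pos: [436.4, -255.5, 105.2]
tcp_rot: [-3.141, -0.0, 1.297]
contact_force: [0.6, 0.2, -0.2]
opening: 0.583
```

{"method": "arm_command", "body": {"targets": [[0, 0, -0.02, 0, 0, 0], [0, 0, -0.03, 0, 0, 0], [0, 0, -0.03, 0, 0, 0], [0, 0, -0.04, 0, 0, 0], [0, 0, -0.03, 0, 0, 0], [0, 0, -0.03, 0, 0, 0], [0, 0, 0, 0, 0, 0], [0, 0, 0, 0, 0, 0]]}}

```text
clock: 21.85
eef_pos: [437.3, -256.0, 287.0]
tcp_rot: [3.138, 0.001, 1.297]
contact_force: [-0.1, 0.8, 0.0]
opening: 0.584
```

```bash
python3 w.py a88 617 127 285 127
python3 - <<'E'
from rig import r
import cv2
f=r.grab_frame("side")["image"];cv2.imwrite("pics/s88.png",cv2.resize(f[100:240,240:440],None,fx=4,fy=4))
E
```

```text
clock 21.9 pos [ 436.4 -255.5  285.3] rot [3.1408e+00 2.0000e-04 1.2970e+00] q [-0.53  0.11  1.82  0.    1.21 -1.83] F [-0.2  0.1 -0.3]
 tool shift first (mm) [4.171e+02 7.040e+01 3.000e-01]  in target frame [1.968e+02 3.745e+02 3.000e-01]  rotvec [ 6.000e-04  5.000e-04 -9.196e-01]
```

View pics/a88.png

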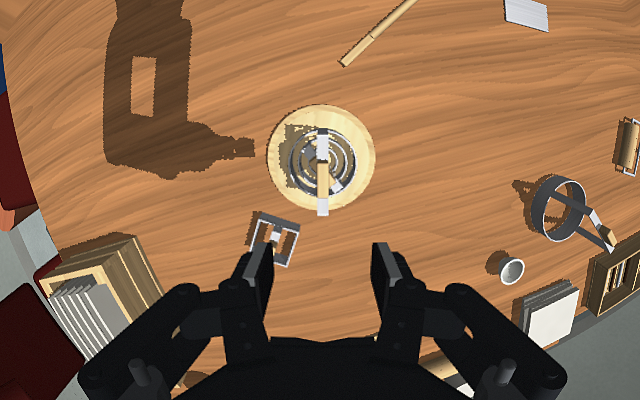

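View pics/s88.png

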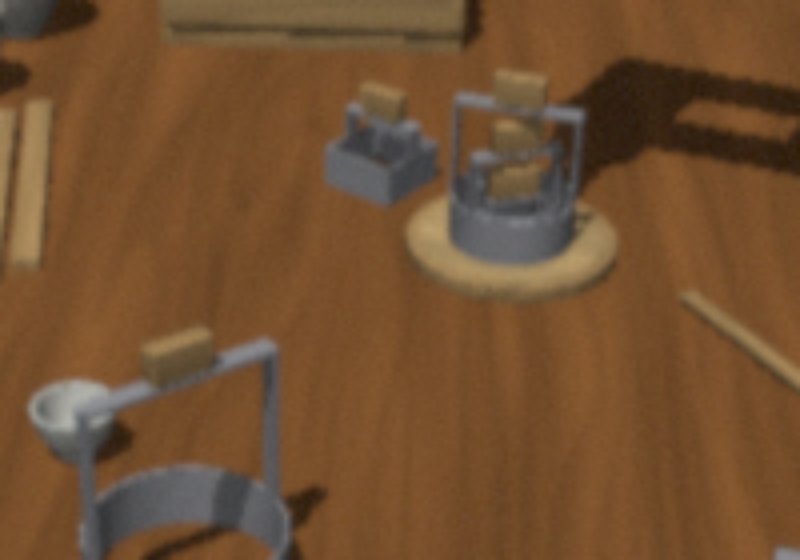

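Nest of three stands concentric around (322,162) in the wrist view, upright in the side view. Now the 112.

{"method": "arm_command", "body": {"targets": [[0.0174, 0.003, 0, 0, 0, 0], [0.0348, 0.0058, 0, 0, 0, 0], [0.0348, 0.0058, 0, 0, 0, 0], [0.0348, 0.0058, 0, 0, 0, 0], [0.0348, 0.0058, 0, 0, 0, 0], [0.0348, 0.0058, 0, 0, 0, 0], [0.0348, 0.0058, 0, 0, 0, 0], [0.0348, 0.0058, 0, 0, 0, 0], [0.0348, 0.0058, 0, 0, 0, 0], [0.0348, 0.0058, 0, 0, 0, 0], [0.0348, 0.0058, 0, 0, 0, 0], [0.0348, 0.0058, 0, 0, 0, 0], [0.0174, 0.003, 0, 0, 0, 0], [0, 0, 0, 0, 0, 0]]}}

```text
clock: 23.12
eef_pos: [616.9, 130.7, 283.0]
tcp_rot: [-3.139, 0.0, 1.3]
contact_force: [-1.1, -0.2, -0.5]
opening: 0.584
```

{"method": "arm_command", "body": {"targets": [[0, 0, 0, 0, 0, -0.115], [0, 0, 0, 0, 0, -0.115], [0, 0, 0, 0, 0, -0.115], [0, 0, 0, 0, 0, -0.115], [0, 0, 0, 0, 0, -0.115], [0, 0, 0, 0, 0, -0.115], [0, 0, 0, 0, 0, -0.115], [0, 0, 0, 0, 0, -0.115], [0, 0, 0, 0, 0, 0], [0, 0, 0, 0, 0, 0]]}}

```text
clock: 23.95
eef_pos: [615.9, 126.6, 284.3]
tcp_rot: [-3.14, -0.001, 2.213]
contact_force: [0.1, -0.9, 0.4]
opening: 0.583
```

```bash
python3 w.py w112 617 127 125 127; python3 wb.py w112 285 120 365 260 156 200 
```

```text
clock 24.0 pos [616.  126.8 284.5] rot [-3.1402e+00 -4.0000e-04  2.2124e+00] q [ 0.2   0.32  1.57 -0.    1.26 -2.01] F [-0.   0.4  0.5]
 tool shift first (mm) [ -0.5   1.1 159.5]  in target frame [ -0.4   0.9 159.5]  rotvec [-0.0014 -0.0004 -0.0042]
stats [316 173  12  37 408] [321.19852941 191.2622549 ]
rect ((615.8312377929688, 126.3843002319336), (33.97171401977539, 10.158093452453613), 36.77959060668945)
yaw 36.779602
```

View pics/w112.png

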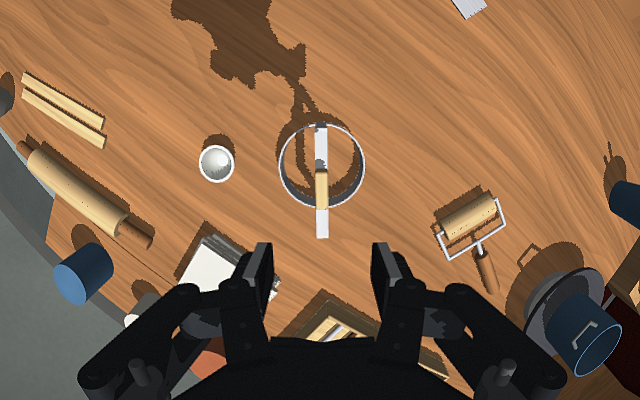

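Aligned on the 112's bar at (321,191). Descend to z 125 and grip.

{"method": "arm_command", "body": {"targets": [[0, 0, 0.015, 0, 0, 0], [0, 0, 0.03, 0, 0, 0], [0, 0, 0.03, 0, 0, 0], [0, 0, 0.03, 0, 0, 0], [0, 0, 0.03, 0, 0, 0], [0, 0, 0.016, 0, 0, 0], [0, 0, 0.008, 0, 0, 0], [0, 0, 0, 0, 0, 0]]}}

```text
clock: 24.67
eef_pos: [615.2, 127.1, 124.2]
tcp_rot: [-3.138, -0.001, 2.215]
contact_force: [0.2, 0.1, -0.3]
opening: 0.589
```

{"method": "arm_command", "body": {"targets": [[0, 0, 0, 0, 0, 0], [0, 0, 0, 0, 0, 0], [0, 0, 0, 0, 0, 0], [0, 0, 0, 0, 0, 0], [0, 0, 0, 0, 0, 0], [0, 0, 0, 0, 0, 0], [0, 0, 0, 0, 0, 0]], "fingers": 0.0, "squeeze": 30}}

```text
clock: 25.25
eef_pos: [617.6, 127.7, 127.8]
tcp_rot: [3.139, 0.001, 2.217]
contact_force: [0.6, -0.7, 7.3]
opening: 0.132
```

{"method": "arm_command", "body": {"targets": [[0, 0, -0.02, 0, 0, 0], [0, 0, -0.03, 0, 0, 0], [0, 0, -0.04, 0, 0, 0], [0, 0, -0.04, 0, 0, 0], [0, 0, -0.03, 0, 0, 0], [0, 0, -0.02, 0, 0, 0], [0, 0, 0, 0, 0, 0], [0, 0, 0, 0, 0, 0]]}}

```text
clock: 25.92
eef_pos: [616.8, 127.7, 307.1]
tcp_rot: [3.14, 0.001, 2.217]
contact_force: [0.4, 0.5, -3.2]
opening: 0.138
```

```bash
python3 w.py l112 436 -255.5 300 90
```

```text
clock 25.97 pos [615.9 127.5 305.4] rot [-3.1408e+00 -4.0000e-04  2.2169e+00] q [ 0.2   0.3   1.54  0.    1.3  -2.02] F [-0.4  0.1 -2.3]
 tool shift first (mm) [-197.5 -374.3    5.6]  in target frame [-383.  -179.9    5.4]  rotvec [-9.000e-04 -1.000e-04  6.461e-01]
```

View pics/l112.png

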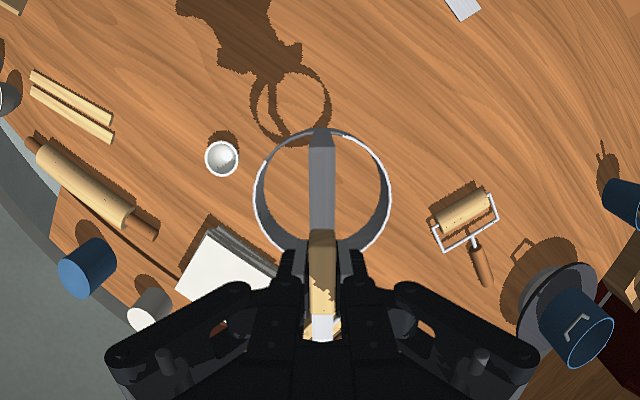

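{"method": "arm_command", "body": {"targets": [[0, 0, 0, 0, 0, 0.108], [0, 0, 0, 0, 0, 0.108], [0, 0, 0, 0, 0, 0.108], [0, 0, 0, 0, 0, 0.108], [0, 0, 0, 0, 0, 0.108], [0, 0, 0, 0, 0, 0.106], [-0.016, -0.0075, 0, 0, 0, 0], [-0.0319, -0.015, 0, 0, 0, 0], [-0.0319, -0.015, 0, 0, 0, 0], [-0.0319, -0.015, 0, 0, 0, 0], [-0.0319, -0.015, 0, 0, 0, 0], [-0.0319, -0.015, 0, 0, 0, 0], [-0.0319, -0.015, 0, 0, 0, 0], [-0.0319, -0.015, 0, 0, 0, 0], [-0.0319, -0.015, 0, 0, 0, 0], [-0.0319, -0.015, 0, 0, 0, 0], [-0.0319, -0.015, 0, 0, 0, 0], [-0.0319, -0.015, 0, 0, 0, 0], [-0.016, -0.0075, 0, 0, 0, 0], [0, 0, 0, 0, 0, 0]]}}

```text
clock: 27.63
eef_pos: [433.7, -257.9, 304.5]
tcp_rot: [-3.138, -0.0, 1.57]
contact_force: [0.5, 0.2, -1.8]
opening: 0.129
```

{"method": "arm_command", "body": {"targets": [[0, 0, 0, 0, 0, 0], [0, 0, 0, 0, 0, 0]]}}

```text
clock: 27.8
eef_pos: [436.0, -254.7, 305.2]
tcp_rot: [-3.14, -0.001, 1.571]
contact_force: [0.1, -0.1, -2.1]
opening: 0.131
```

```bash
python3 w.py b112 436 -255.5 145 90
```

```text
clock 27.85 pos [ 436.4 -254.4  305.4] rot [-3.1404e+00 -1.1000e-03  1.5721e+00] q [-0.53  0.1   1.79  0.    1.25 -2.1 ] F [-0.1 -0.  -2. ]
 tool shift first (mm) [ -1.2  -0.2 160.4]  in target frame [ -1.1  -0.4 160.4]  rotvec [-0.0012 -0.0011  0.0013]
```

View pics/b112.png

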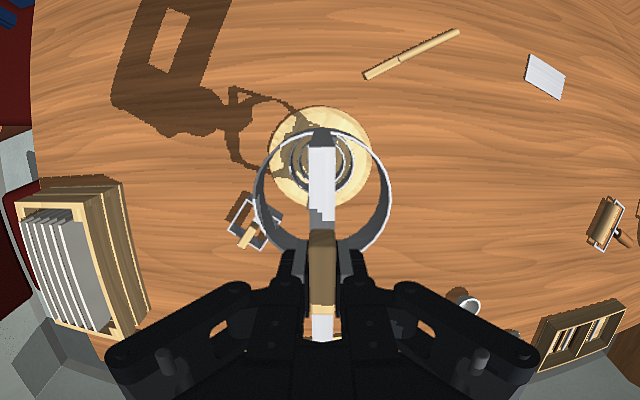

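{"method": "arm_command", "body": {"targets": [[-0.001, 0, 0.015, 0, 0, 0], [0, 0, 0.03, 0, 0, 0], [0, 0, 0.03, 0, 0, 0], [0, 0, 0.03, 0, 0, 0], [0, 0, 0.027, 0, 0, 0], [0, 0, 0.018, 0, 0, 0], [0, 0, 0.01, 0, 0, 0], [0, 0, 0, 0, 0, 0], [0, 0, 0, 0, 0, 0]]}}

```text
clock: 28.6
eef_pos: [437.0, -255.8, 146.5]
tcp_rot: [-3.141, -0.0, 1.572]
contact_force: [0.4, -0.3, -1.6]
opening: 0.132
```

{"method": "arm_command", "body": {"targets": [[0, 0, 0.002, 0, 0, 0], [0, 0, 0, 0, 0, 0]]}}

```text
clock: 28.77
eef_pos: [437.4, -256.6, 145.4]
tcp_rot: [3.14, 0.001, 1.571]
contact_force: [-0.2, -0.2, -1.3]
opening: 0.132
```

{"method": "arm_command", "body": {"targets": [[0, 0, 0.0015, 0, 0, 0], [0, 0, 0, 0, 0, 0]]}}

```text
clock: 28.93
eef_pos: [436.9, -256.5, 143.3]
tcp_rot: [3.141, 0.001, 1.571]
contact_force: [-0.1, 0.1, -2.4]
opening: 0.132
```

{"method": "arm_command", "body": {"targets": [[0, 0, 0.0015, 0, 0, 0], [0, 0, 0.001, 0, 0, 0], [0, 0, 0, 0, 0, 0]]}}

```text
clock: 29.18
eef_pos: [436.5, -256.3, 140.2]
tcp_rot: [-3.141, -0.0, 1.571]
contact_force: [-0.4, 0.1, -2.2]
opening: 0.134
```

{"method": "arm_command", "body": {"targets": [[0, 0, 0.0015, 0, 0, 0], [0, 0, 0, 0, 0, 0]]}}

```text
clock: 29.35
eef_pos: [436.7, -256.5, 139.8]
tcp_rot: [3.141, 0.0, 1.571]
contact_force: [-4.9, 2.1, 11.8]
opening: 0.134
```

{"method": "arm_command", "body": {"targets": [[0, 0, 0, 0, 0, 0], [0, 0, 0, 0, 0, 0], [0, 0, 0, 0, 0, 0], [0, 0, 0, 0, 0, 0], [0, 0, 0, 0, 0, 0], [0, 0, 0, 0, 0, 0]], "fingers": 0.05}}

```text
clock: 29.85
eef_pos: [436.6, -256.3, 138.7]
tcp_rot: [-3.141, -0.0, 1.571]
contact_force: [1.0, -1.3, -0.5]
opening: 0.584
```

{"method": "arm_command", "body": {"targets": [[0, 0, -0.02, 0, 0, 0], [0, 0, -0.03, 0, 0, 0], [0, 0, -0.03, 0, 0, 0], [0, 0, -0.04, 0, 0, 0], [0, 0, -0.03, 0, 0, 0], [0, 0, -0.03, 0, 0, 0], [0, 0, 0, 0, 0, 0], [0, 0, 0, 0, 0, 0]]}}

```text
clock: 30.52
eef_pos: [437.4, -256.7, 320.4]
tcp_rot: [3.138, 0.002, 1.571]
contact_force: [-0.4, 0.7, -0.5]
opening: 0.587
```

```bash
python3 w.py a112 436 -255 325 90
python3 - <<'E'
from rig import r
import cv2,numpy as np
f=r.grab_frame("side")["image"];g=r.grab_frame("scene")["image"]
cv2.imwrite("pics/s112.png",np.hstack([cv2.resize(f[100:220,300:420],None,fx=3.3,fy=3.3),cv2.resize(g[130:250,145:265],None,fx=3.3,fy=3.3)]))
E
```

```text
clock 30.57 pos [ 436.6 -256.3  318.8] rot [3.141e+00 3.000e-04 1.571e+00] q [-0.53  0.09  1.78 -0.    1.28 -2.1 ] F [ 0.4 -0.7  0.1]
 tool shift first (mm) [ 1.3 -0.6 -6.2]  in target frame [ 1.3 -0.6 -6.2]  rotvec [0.0006 0.0003 0.0002]
```

View pics/a112.png

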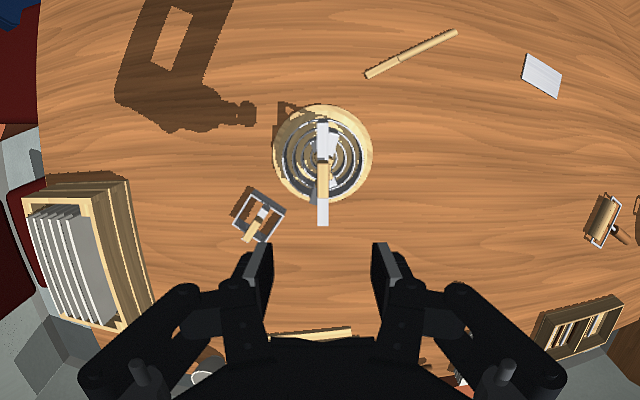

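View pics/s112.png

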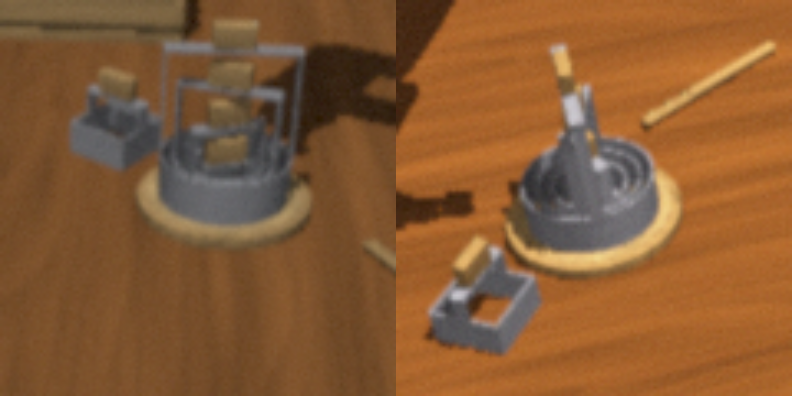

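All four rings are concentric in the wrist view at about (323,156), with the board spanning 273–373 by 103–203. Both fixed cameras show them upright, with the square cutter untouched. Handing in.

```bash
python3 -c "
from rig import r
print(r.sense()['clock'], r.sense()['contact_force']); print(r.sign_off())"
```

```text
30.6667 [-0.03341093 -0.37593484 -0.79695979]
the job is handed in; nothing more can be done
None
```

I nested the four round cutters on the board in order, 40, 64, 88, then 112. Each was gripped by its wooden bar, lowered until the arm felt light contact and released. I handed the job in at about 30.7 s of the 115 s allowed; the sign-off gives no verdict.

**Last checks:** The wrist, side and scene pictures show all four rings concentric and upright on the board. They sit roughly 3–5 mm from the board's centre by eye, within the 20 mm limit. The fingers were open and about 180 mm above the last grip, with no contact force beyond noise. The square cutter looks unmoved in the final pictures. I did not measure the roller or bowl again; nothing was gripped or lowered near them.

**What disagreed:**
- **Board centre:** the three cameras differed by up to about 6 mm, so I used a middle value.
- **Pressing force:** setting down the 64 peaked at about 33 N, because I commanded one extra small step after contact. The others touched down at 8–12 N.

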